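# Set the colony counter's sensitivity selector and zero the count

### The arm

A 6-joint arm with a two-finger parallel gripper is mounted at the origin on the work surface. World frame = base frame: x ahead of the robot, y to its left, z up, the work surface at z = 0. Lengths are in m, angles in rad, forces in N, time in s.
With the tool pointing down it reaches from about 0.375 to 0.9 m from the base axis. Payload 3.1 kg.
Tool frame: the origin (TCP) lies on the centre line of the jaws, within the pads' length; the fingertips stand 22 mm ahead of it and the grasp point (between the pads) lies 3 mm ahead of it; z points along the fingers, y is the direction in which the jaws open and shut (so a half turn about z gives the same grasp; the last joint's range is limited). The gripper opens to 87 mm and grips with 3 to 60 N. Pads are 19 mm wide; open, the fingers measure 117 mm over their backs; the gripper's body (75 mm by 190 mm) begins 51 mm behind the grasp point.
Start: joints at [0.989, 0.527, 1.433, -0, 1.181, -0.178], TCP at [0.246, 0.575, 0.245] pointing down, gripper open.
Joint ranges: [-3.08, 3.08], [-0.75, 2.2], [0.22, 2.44], [-1.43, 4.57], [0, 2.65], [-2.85, 2.85]. Speed limits (rad/s): [2.79, 2.79, 3.14, 3.14, 3.14, 3.14].

### API

Orientations are given as a rotation vector (axis times angle).
In Python, from station import robot, vision gives the robot as it stands.
- The arm moves only by the tool send_rows, never from a script. Its argument "rows" is a list of rows, each a list of 4 numbers: the shift along the tool's x, y, z in units of 25 mm (1.0 is 25 mm), then the turn about the tool's z in units of 8 degrees (1.0 is 8 degrees). A call has 1 to 5 rows; each row shifts and turns the commanded pose from where the row before left it, along the tool's axes as they then stand; what a row does not reach is not made up. A row lasts 1/10 s, in which the tool goes at most 50 mm and 8.59 degrees, less where a joint would pass 70% of its speed; a pose out of reach is approached as far as the arm can. A call is refused whole if a number of a shift passes 1 or a number of a turn 1, either way. A call with a gripper value outside its range is refused whole. "fingers" is the finger opening in mm, from 0 to 87, set as the call begins (left out, the last holds). The fingers move at their own pace and stop on an object; "grip_force" is the grip in N (left out, the last holds). Time passes only in rows, so rows that do not move let the fingers close. It gives the time, the measured TCP pose, the force and the opening at its end, in the units of the state.
- robot.get_state(): the state, without advancing time (a new reading comes with each control period).
- vision.snapshot(name): name is "scene" or "top" or "wrist"; returns the picture (400x640x3 uint8, red, green, blue); there is no depth.
- vision.camera_params(name): a dict with "K" (3x3 intrinsics, pixels), "rvec" (rotation vector, rad) and "tvec" (3), from world to camera coordinates, as OpenCV has them. Camera axes: x right, y down, z forward; pixel columns grow to the right and rows downward; lengths in m; the calibration is good to about 2 mm. A picture is of the moment at which its call begins: read the wrist's pose just before it. camera_params takes no time and is no camera call; for the wrist camera it gives the pose at the moment of the call.
- robot.job_done(): hands the job in, once; it reports no verdict.
The state is a dict: "time_s": time; "joint_pos": joint angles; "qd": joint speeds; "tau": joint torques, N m; "position": TCP position; "tool_rot": TCP orientation; "force": force on the tool from outside, world axes, zero at the start; "torque": the same for the moment, N m; "grip_width": finger opening in m.
Only numpy, scipy, OpenCV 4.12 (cv2) and the standard library are available. Lean on these libraries where they do the work, as an engineer would, in place of code of your own. Each camera call takes 0.05 s, during which the arm holds its last target.

### The job

Get the colony counter ready for the dish on its stage: push the black pointer knob round with a fingertip, counting the clicks, until it rests on the sixth of its eight marks (the first is the one at the anticlockwise end), then press the round zero key right down and let it come up again. Do not pinch the knob, do not press the square key beside the zero key, and leave the culture dish, the little vial and everything else standing on the bench undisturbed.

Things in the scene. Friction and masses are not known exactly. Their poses are not given: they have to be found in the camera images.
- counter: colony counter: white flat-topped box, 280 (own x) x 340 (own y) mm, deck 72 mm high, fixed; origin at the centre of its underside, +x to its back (away from the user), +y to the user's left, z up. On the deck, in mm: hooded display over x 62..130, y -160..-36, 38 high; gooseneck magnifier at the back left corner (120, 150), 120 high, swung out over the back edge; small fixed round knob at (-100, 128), 13 high
- stage_center (a point): centre of the counter's round lit stage, at deck height; three studs 9 mm high stand round the dish, 52 mm from this point; its axes are those of the counter
- selector_axis (a point): point on the turning axis of the black pointer knob, at deck height; at (-58, -95) mm in the counter's frame; its axes are those of the counter. Nothing else stands on the deck within 75 mm of it
- selector_nose (a point): tip of the pointer knob's nose, 26 mm out from the axis, 17 mm above the deck; own x outwards along the pointer, z up. The knob is a bar 14 mm thick with flat upright sides, reaching 26 mm on the nose side (white line on top) and 18 mm on the tail side, on a round skirt 48 mm across whose top is 6 mm above the deck. The bar's top is 28 mm above the deck, its flat sides end at 25 mm
- selector (a joint): pointer knob's angle, rad, growing clockwise from above. Clicks every 0.524: 0 first mark (pointer 105 degrees anticlockwise of the counter's +x), 2.618 sixth, 3.665 eighth; stops just beyond the ends. Starts on one of the first four. A click stop draws it to the nearest click and holds it; some 3 N pushed 20 mm from the axis turns it on; past half-way it jumps to the next and stays
- zero_key_top (a point): centre of the top of the round grey zero key, 22 mm diameter, standing 9 mm above the deck; free deck for 30 mm around it
- zero_key (a joint): how far the zero key is pressed, m: 0 up, 0.004 right down; a spring, 1.2 N to start and 4 N right down, brings it up again
- hold_key_top (a point): centre of the top of the square grey hold key, 21 mm wide, 9 mm above the deck, 60 mm to the left of the zero key: not to be pressed
- hold_key (a joint): how far the square hold key is pressed, m: 0 up, 0.004 right down
- dish_center (a point): centre of the culture dish (91 mm diameter, 15 mm high, 35 g) lying loose on the counter's stage between the studs
- vial_center (a point): centre of a small upright screw-capped vial (25 mm diameter, 46 mm high, 30 g) standing loose on the deck between the stage and the display
- dish_stack: stack of four culture dishes on the bench, 91 mm diameter, 62 mm high; origin at the centre of its underside
- marker: marker pen lying on the bench, 128 mm along its x, 16 mm thick; origin at the middle of its underside
- wash_bottle: white wash bottle on the bench, 72 mm diameter, 190 mm high with its spout; origin at the centre of its underside
- media_bottle: glass media bottle with grey cap on the bench, 70 mm diameter, 137 mm high; origin at the centre of its underside
- tip_box: pipette tip box on the bench, 120 x 80 x 76 mm; origin at the centre of its underside
- sample_tray: white tray 130 x 100 mm with a piece of blue cheese, 38 mm high; origin at the centre of its underside

How it is judged:
On the way, in this order (a step that is already met when the one before it is completed fails the run):
1. the selector has come to rest on its sixth mark (value of joint selector between 2.468 and 2.768 rad and velocity of joint selector between -0.1 and 0.1 rad/s), for 0.2 s.
2. the zero key is pressed right down (value of joint zero_key above 0.0033 m), for 0.05 s.
At the end, for the whole second after the job is handed in: the selector rests at 2.618 rad (sixth mark) within 0.15 rad, both keys are up (within 1 mm), the dish lies still within 6 mm of where it began on the stage and the vial within 15 mm (all of step 1 and value of joint each of zero_key, hold_key below 0.001 m and distance of dish_center from where it was at the start of the episode below 0.006 m and distance of vial_center from where it was at the start of the episode below 0.015 m and linear speed of dish below 0.02 m/s); the robot touches nothing.
It fails at once if the knob is pinched: both flat sides of its bar are gripped at once (contact force between each of selector_c2, selector_c3 and the fingers above 1 N).
It fails at once if the square hold key is pressed (value of joint hold_key above 0.002 m).
It fails at once if the culture dish is pushed off its place or lifted (distance of dish_center from where it was at the start of the episode above 0.01 m).
It fails at once if the vial, a bottle, a box, the pen, the tray or the dish stack is displaced, knocked over or lifted (distance of any of vial_center, dish_stack, marker, wash_bottle, media_bottle, tip_box, sample_tray from where it was at the start of the episode above 0.02 m).
It also fails if it takes over 45 s, if anything falls off the work surface, if the arm or the gripper's body presses on something with over 40 N, if the wrist force passes 120 N, or if a joint passes its speed limit or range.

## Working session

There is one attempt and no reset: what is moved stays moved. The work goes in short steps, Python scripts to look and compute and a tool call to move; the robot and the scene stay as the last step left them, time stands still between calls to the robot, and variables do not carry over. Pictures are saved under pics/ and viewed, and the job is handed in when it is done.

Besides the shell and the picture viewer there is one more tool, called after "Request:" in YAML: its name, and indented under it one key for each argument. send_rows: Moves the arm, as the interface text tells. Its arguments: {"type":"object","properties":{"rows":{"type":"array"},"fingers":{"type":"number"},"grip_force":{"type":"number"}},"required":["rows"]}

```bash
ls; mkdir -p pics; python3 - <<'E'
from station import robot, vision
import cv2
s=robot.get_state()
for k in s: print(k,s[k])
for n in ("scene","top"):
    im=vision.snapshot(n); cv2.imwrite(f"pics/{n}0.png",im[:,:,::-1])
    p=vision.camera_params(n); print(n,p)
E
```

```text
pics
time_s 0.0
joint_pos [ 9.88500829e-01  5.28453688e-01  1.43390479e+00 -3.50549698e-05
  1.18136758e+00 -1.78506276e-01]
qd [-2.86384964e-04 -1.15877416e-03 -8.46646643e-04 -9.45064076e-05
  1.22945159e-04 -4.56397010e-04]
tau [-1.65783540e-04 -4.40053332e+01 -1.76590651e+01  6.33148570e-02
  5.84352377e-02 -1.62043771e-04]
position [0.24517037 0.57416485 0.24357845]
tool_rot [-0.62979679 -3.07703807  0.00312973]
force [ 0.22791417 -0.60322846 -0.75488442]
torque [ 0.04613481 -0.04924604  0.03244822]
grip_width 0.08710899508305914
scene {'K': array([[451.0919031 ,   0.        , 315.37805242],
       [  0.        , 451.0919031 , 193.27812882],
       [  0.        ,   0.        ,   1.        ]]), 'rvec': array([ 2.13910067,  0.73692835, -0.34223965]), 'tvec': array([-0.41607049, -0.11697052,  1.52949343])}
top {'K': array([[375.48431528,   0.        , 311.33069846],
       [  0.        , 375.48431528, 195.47876742],
       [  0.        ,   0.        ,   1.        ]]), 'rvec': array([ 2.1502444 , -2.09087078,  0.21212693]), 'tvec': array([0.00460664, 0.50839094, 1.25099594])}
```

View pics/scene0.png

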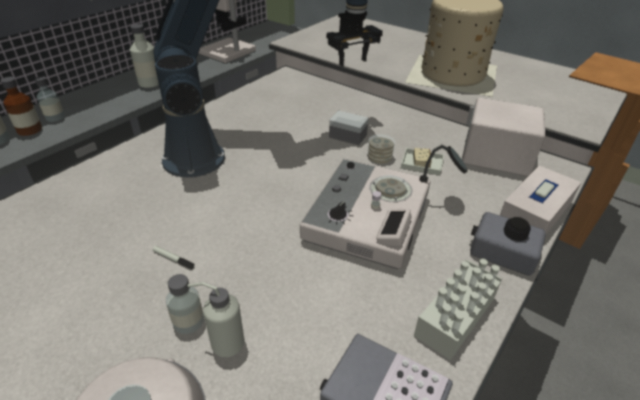

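View pics/top0.png

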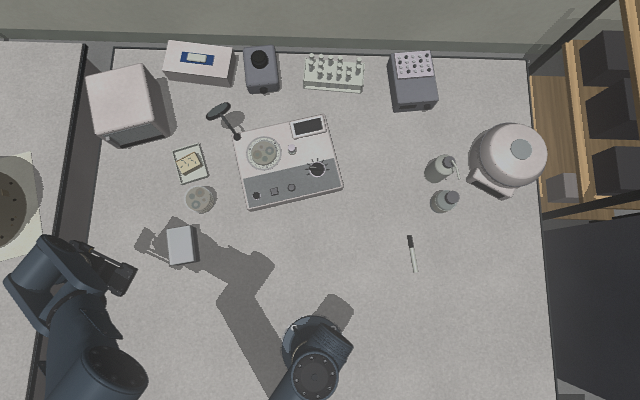

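The top view shows the counter at about (288,162), with the pointer knob at (317,169). The small knob, square key and round key are near (256,195), (274,191) and (291,187). I'll enlarge this area.

```bash
python3 - <<'E'
import cv2
im=cv2.imread("pics/top0.png")
c=im[100:220,220:360]; cv2.imwrite("pics/topc.png",cv2.resize(c,None,fx=5,fy=5,interpolation=cv2.INTER_CUBIC))
im=cv2.imread("pics/scene0.png")
c=im[150:280,290:450]; cv2.imwrite("pics/scenec.png",cv2.resize(c,None,fx=4.5,fy=4.5,interpolation=cv2.INTER_CUBIC))
E
```

```text
(no output)
```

View pics/topc.png

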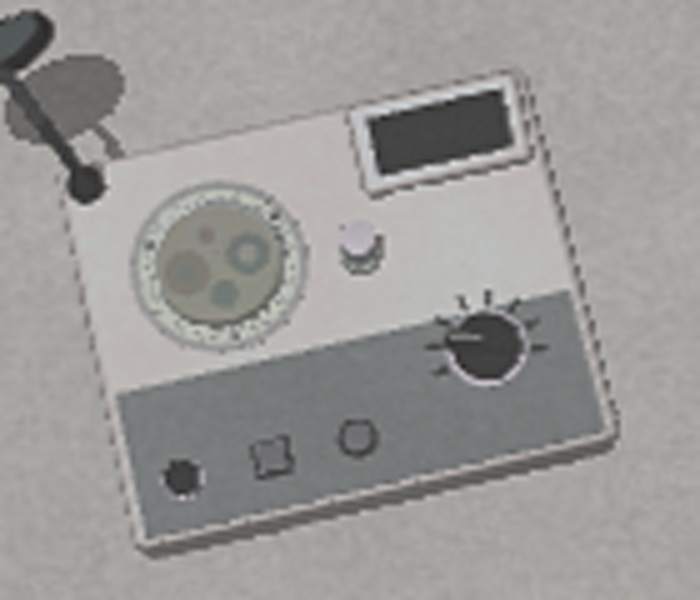

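View pics/scenec.png

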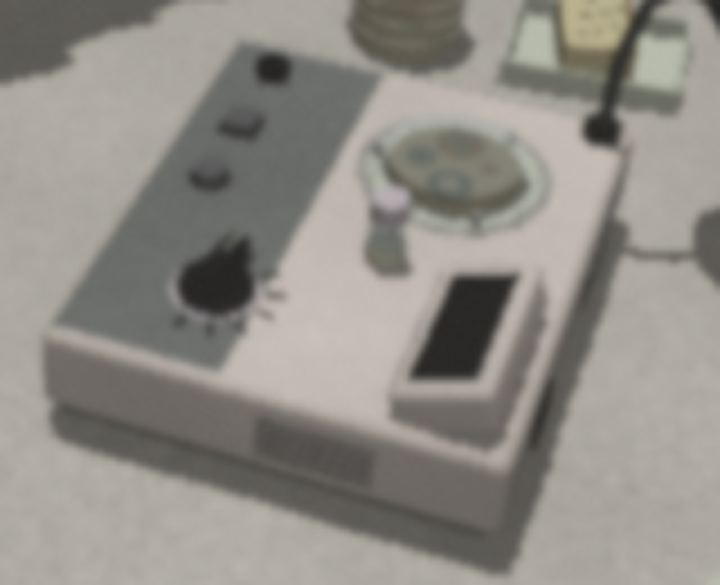

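```bash
cat > h.py <<'E'
import numpy as np, cv2
from station import robot, vision
from scipy.optimize import least_squares
P={n:vision.camera_params(n) for n in ("scene","top")}
def proj(n,X):
    p=P[n] if n in P else vision.camera_params(n)
    return cv2.projectPoints(np.asarray(X,float).reshape(-1,1,3),p["rvec"],p["tvec"],p["K"],None)[0].reshape(-1,2)
def ray(n,uv,z,p=None):
    p=p or P[n]
    R=cv2.Rodrigues(p["rvec"])[0]; c=-R.T@p["tvec"]
    d=R.T@np.linalg.inv(p["K"])@np.array([uv[0],uv[1],1.])
    return c+d*(z-c[2])/d[2]
def w(pose,X):
    X=np.atleast_2d(X)/1000.; c,s=np.cos(pose[2]),np.sin(pose[2])
    return np.c_[pose[0]+c*X[:,0]-s*X[:,1],pose[1]+s*X[:,0]+c*X[:,1],X[:,2]]
E
python3 - <<'E'
from h import *
tc=lambda u,v:((u+.5)/5-.5+220,(v+.5)/5-.5+100)
sc=lambda u,v:((u+.5)/4.5-.5+290,(v+.5)/4.5-.5+150)
obs=[("top",(-140,170,72),tc(143,545)),("top",(-140,-170,72),tc(612,432)),("top",(140,-170,72),tc(518,72)),
("top",(-100,128,84),tc(181,476)),("top",(-58,-95,76),tc(486,346)),
("scene",(-140,-170,72),sc(48,332)),("scene",(140,-170,72),sc(512,468)),("scene",(-140,170,72),sc(240,42)),("scene",(140,170,72),sc(625,150)),("scene",(-58,-95,76),sc(215,285)),("scene",(-100,128,80),sc(272,69))]
f=lambda q:np.concatenate([(proj(n,w(q,X))[0]-uv) for n,X,uv in obs])
r=least_squares(f,[0.6,0,0.2],loss="soft_l1"); print(r.x,np.degrees(r.x[2])); print(f(r.x).reshape(-1,2).round(1))
q=r.x; np.save("q.npy",q)
def loc(p): 
    d=(p-np.array([q[0],q[1],0])); c,s=np.cos(q[2]),np.sin(q[2]); return np.array([c*d[0]+s*d[1],-s*d[0]+c*d[1]])*1000
for nm,n,uv,z in [("zero","top",tc(358,438),.081),("zero","scene",sc(211,172),.081),("hold","top",tc(272,457),.081),("hold","scene",sc(243,121),.081),("vialcap","top",tc(360,238),.118),("dish","top",tc(220,265),.087),("line in","top",tc(480,338),.1),("line out","top",tc(447,337),.1),("axis","top",tc(486,346),.078)]:
    p=ray(n,uv,z); print(nm,n,p.round(4),loc(p).round(1))
E
```

```text
[0.62874364 0.10964516 0.26625019] 15.255012403557332
[[-1.9  1. ]
 [ 1.8  0.4]
 [ 0.7 -2.2]
 [-0.3 -0.1]
 [-0.  -0.2]
 [-2.3  0.2]
 [ 0.3  0.7]
 [-0.7 -2.2]
 [ 2.7 -5.3]
 [ 0.3  0.3]
 [ 0.1 -0.4]]
zero top [0.5285 0.0879 0.081 ] [-102.4    5.4]
zero scene [0.5346 0.0854 0.081 ] [-97.2   1.4]
hold top [0.5137 0.1456 0.081 ] [-101.5   65. ]
hold scene [0.5192 0.1426 0.081 ] [-97.   60.6]
vialcap top [0.6581 0.0898 0.118 ] [ 23.1 -26.9]
dish top [0.6462 0.187  0.087 ] [37.2 70. ]
line in top [0.5959 0.0072 0.1   ] [-58.7 -90.2]
line out top [0.5959 0.0295 0.1   ] [-52.8 -68.7]
axis top [0.5964 0.0026 0.078 ] [-59.3 -94.7]
```

```bash
cat >> h.py <<'E'
from scipy.spatial.transform import Rotation as Ro
def tool(): 
    s=robot.get_state(); return s,Ro.from_rotvec(s["tool_rot"]).as_matrix()
def shift(target):
    "units in tool axes to bring TCP to the target"
    s,R=tool(); return (R.T@(np.array(target)-s["position"])/0.025)
E
python3 - <<'E'
from h import *
q=np.load("q.npy"); s,R=tool(); print(R.round(3))
print("knob",w(q,(-58,-95,72)),"zero",w(q,(-100,3,81)))
print(shift([0.56,0.04,0.25]))
print(vision.camera_params("wrist"))
E
```

```text
[[-0.92   0.393 -0.001]
 [ 0.393  0.92  -0.002]
 [ 0.    -0.002 -1.   ]]
knob [[0.59778329 0.00273185 0.072     ]] zero [[0.53147786 0.08622789 0.081     ]]
[-19.97457319 -14.70270686  -0.23169008]
{'K': array([[336.48726338,   0.        , 320.72037627],
       [  0.        , 336.48726338, 199.26823721],
       [  0.        ,   0.        ,   1.        ]]), 'rvec': array([-2.41388162, -1.59637876, -0.22473361]), 'tvec': array([-0.62357355, -0.03563623,  0.39147823])}
```

Request:
send_rows:
  rows:
    - [-0.8,-0.6,0,0]
    - [-0.8,-0.6,0,0]
    - [-0.8,-0.6,0,0]
    - [-0.8,-0.6,0,0]
    - [-0.8,-0.6,0,0]
  fingers: 0
  grip_force: 20

```text
time_s: 0.6
position: [0.3081, 0.4654, 0.2441]
tool_rot: [-0.63, -3.077, 0.001]
force: [0.8, -0.6, -0.1]
grip_width: 0.055
```

Request:
send_rows:
  rows:
    - [-0.8,-0.6,0,0]
    - [-0.8,-0.6,0,0]
    - [-0.8,-0.6,0,0]
    - [-0.8,-0.6,0,0]
    - [-0.8,-0.6,0,0]

```text
time_s: 1.1
position: [0.3707, 0.3571, 0.2442]
tool_rot: [-0.63, -3.077, 0.001]
force: [-0.2, -0.3, -0.9]
grip_width: 0.0151
```

Request:
send_rows:
  rows:
    - [-0.8,-0.6,0,0]
    - [-0.8,-0.6,0,0]
    - [-0.8,-0.6,0,0]
    - [-0.8,-0.6,0,0]
    - [-0.8,-0.6,0,0]

```text
time_s: 1.6
position: [0.4331, 0.2489, 0.2443]
tool_rot: [-0.63, -3.077, 0.001]
force: [-0.4, -0.3, 0.2]
grip_width: 0.0003
```

Request:
send_rows:
  rows:
    - [-0.8,-0.6,0,0]
    - [-0.8,-0.6,0,0]
    - [-0.8,-0.6,0,0]
    - [0,0,0,0]
    - [0,0,0,0]

```text
time_s: 2.1
position: [0.4702, 0.1848, 0.2442]
tool_rot: [-0.632, -3.076, -0.0]
force: [0.2, 0.8, 0.7]
grip_width: 0.0005
```

```bash
python3 - <<'E'
from h import *
q=np.load("q.npy"); s,R=tool(); p=vision.camera_params("wrist")
im=vision.snapshot("wrist"); cv2.imwrite("pics/w1.png",im[:,:,::-1])
np.savez("w1.npz",**p); P["w"]=p
print(s["position"],s["joint_pos"],s["force"],s["grip_width"],s["time_s"],R.round(3).tolist())
Rc=cv2.Rodrigues(p["rvec"])[0]; print("cam in tool",R.T@(-Rc.T@p["tvec"]-s["position"]), (R.T@Rc.T).round(2))
for X in [(-58,-95,76),(-100,128,84),(-100,3,81)]: print(proj("w",w(q,X)))
E
```

```text
[0.4701571  0.18479583 0.2442105 ] [ 1.52676473e-01  3.67948102e-01  1.72824858e+00  5.81992059e-04
  1.04664090e+00 -1.01310262e+00] [0.19141738 0.8073833  0.66533505] 0.0005092132975585463 2.1 [[-0.919, 0.394, -0.001], [0.394, 0.919, 0.0], [0.001, -0.0, -1.0]]
cam in tool [ 7.63183434e-02  7.42426420e-05 -1.40062188e-01] [[ 0.   -0.96 -0.28]
 [ 1.    0.   -0.  ]
 [ 0.   -0.28  0.96]]
[[214.4816863  352.05233971]]
[[354.6143868  205.52964903]]
[[255.00702222 278.1553596 ]]
```

View pics/w1.png

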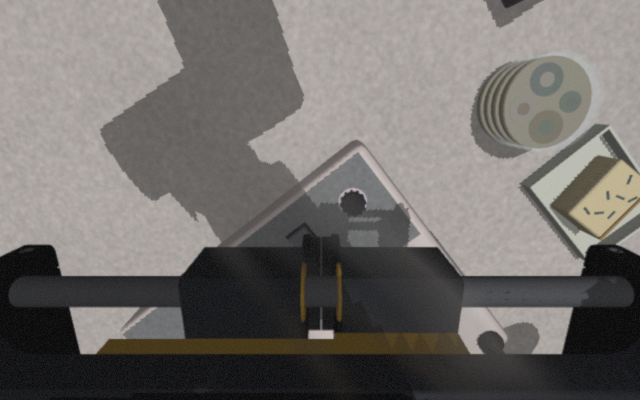

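The wrist picture shows the small knob at (353,201), within a few pixels of the prediction. The gripper hides the rest, so I'll move past the knob for a clear view of it.

Request:
send_rows:
  rows:
    - [-1,-0.4,-0.1,0]
    - [-1,-0.4,-0.1,0]
    - [-1,-0.4,-0.1,0]
    - [-1,-0.4,-0.1,0]
    - [-1,-0.4,-0.1,0]

```text
time_s: 2.65
position: [0.5657, 0.0907, 0.257]
tool_rot: [-0.627, -3.077, -0.0]
force: [-0.1, 1.0, -0.3]
grip_width: 0.0002
```

Request:
send_rows:
  rows:
    - [-1,-0.4,-0.1,0]
    - [-1,-0.4,-0.1,0]
    - [-1,-0.4,-0.1,0]
    - [-1,-0.4,-0.1,0]
    - [-1,-0.4,-0.1,0]

```text
time_s: 3.15
position: [0.6612, -0.0041, 0.2693]
tool_rot: [-0.627, -3.077, -0.001]
force: [-0.3, 0.4, 0.0]
grip_width: 0.0004
```

Request:
send_rows:
  rows:
    - [-0.8,-0.3,0,-0.9]
    - [0,0,0,-1]
    - [0,0,0,-1]
    - [0,0,0,0]
    - [0,0,0,0]

```text
time_s: 3.65
position: [0.6762, -0.0186, 0.2693]
tool_rot: [-0.001, -3.141, -0.001]
force: [0.3, -0.5, -0.4]
grip_width: 0.0006
```

```bash
python3 - <<'E'
from h import *
q=np.load("q.npy"); s,R=tool(); p=vision.camera_params("wrist")
im=vision.snapshot("wrist"); cv2.imwrite("pics/w2.png",im[:,:,::-1])
np.savez("w2.npz",**p); P["w"]=p
print(s["position"],s["joint_pos"],s["time_s"],R.round(3).tolist())
for X in [(-58,-95,76),(-100,128,84),(-100,3,81)]: print(proj("w",w(q,X)))
E
```

```text
[ 0.67615125 -0.01862418  0.26930199] [-1.92483570e-01  5.76285155e-01  1.26458281e+00  2.40072892e-04
  1.30157641e+00 -1.76298720e+00] 3.65 [[-1.0, 0.0, -0.001], [0.0, 1.0, 0.0], [0.001, 0.0, -1.0]]
[[343.80068925  98.90017177]]
[[588.6154531  -23.63170618]]
[[440.56202242  20.30855928]]
```

View pics/w2.png

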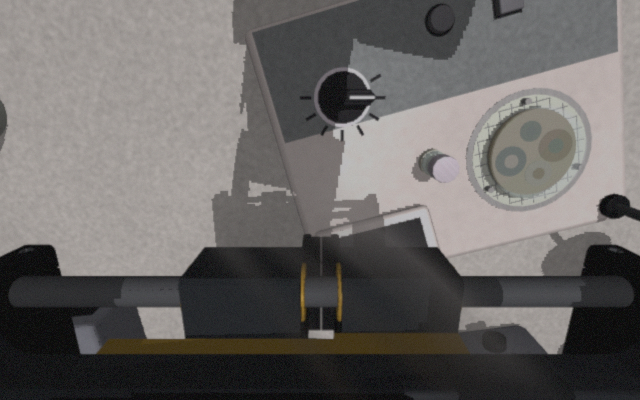

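The pointer points along world +y and sits on the second mark, (383,98). The first mark is (376,78) and the sixth is (323,131), so it needs four clicks. The skirt centre at (343,98) and the zero key at (440,19) match the model.

```bash
python3 - <<'E'
from h import *
im=cv2.imread("pics/w2.png")
cv2.imwrite("pics/w2c.png",cv2.resize(im[0:150,270:480],None,fx=3.8,fy=3.8,interpolation=cv2.INTER_CUBIC))
p=dict(np.load("w2.npz")); 
for nm,uv,z in [("skirt",(343,97.7),.076),("zero",(440,19),.081),("tip line",(373,98),.1),("line in",(351,98),.1)]: print(nm,ray("w",uv,z,p).round(4))
P["w"]=p
q=np.load("q.npy")
R=24
for a in (0,90,180,270):
    c=w(q,(-58,-95,74))[0]; print(a,proj("w",c+R/1000*np.array([np.cos(np.radians(a)),np.sin(np.radians(a)),0])))
E
```

```text
skirt [0.5967 0.002  0.076 ]
zero [0.5304 0.0856 0.081 ]
tip line [0.5972 0.0269 0.1   ]
line in [0.5972 0.0075 0.1   ]
0 [[343.17613937 124.59644229]]
90 [[368.79186459  98.93370616]]
180 [[344.17328072  72.13552035]]
270 [[318.53849073  98.89424105]]
```

View pics/w2c.png

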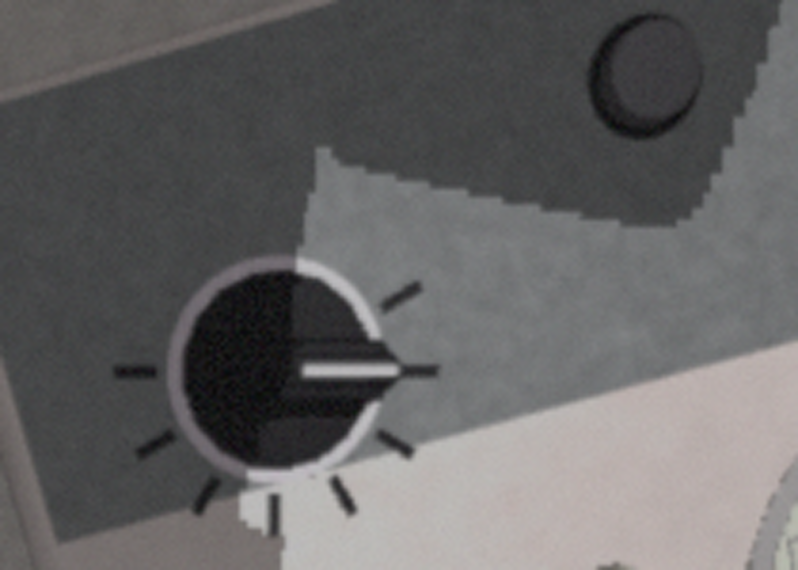

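Request:
send_rows:
  rows:
    - [0.9,0.3,0.4,0]
    - [0.9,0.3,0.4,0]
    - [0.8,0.3,0.4,0]
    - [0.8,0.3,0.4,0]
    - [0.8,0.35,0.4,0]

```text
time_s: 4.2
position: [0.5706, 0.0194, 0.2195]
tool_rot: [0.001, 3.141, -0.0]
force: [-0.1, -0.2, -0.2]
grip_width: 0.0006
```

Request:
send_rows:
  rows:
    - [0,0,0.8,0]
    - [0,0,0.8,0]
    - [0,0,0.8,0]
    - [0,0,0.4,0]
    - [0,0,0,0]

```text
time_s: 4.7
position: [0.5705, 0.0191, 0.1483]
tool_rot: [0.001, -3.139, -0.001]
force: [-1.3, 0.1, -0.0]
grip_width: 0.0003
```

```bash
python3 - <<'E'
from h import *
s,R=tool(); print(s["position"],s["time_s"],R.round(3).tolist(), shift([.571,.020,.106]))
for n in ("wrist","scene","top"):
    im=vision.snapshot(n); cv2.imwrite(f"pics/{n}3.png",im[:,:,::-1])
a=cv2.imread("pics/scene3.png")[150:280,280:460]; b=cv2.imread("pics/top3.png")[100:230,220:400]; c=cv2.imread("pics/wrist3.png")
o=np.vstack([np.hstack([cv2.resize(a,(400,289)),cv2.resize(b,(400,289))]),cv2.resize(c[100:350,120:520],(480,300)).copy() if 0 else np.pad(cv2.resize(c,(480,300)),((0,0),(0,320),(0,0)))])
cv2.imwrite("pics/m3.png",o)
E
```

```text
[0.57049861 0.01912458 0.14833614] 4.7 [[-1.0, -0.001, -0.003], [-0.001, 1.0, 0.001], [0.003, 0.001, -1.0]] [-0.02526954  0.03411816  1.69339411]
```

View pics/m3.png

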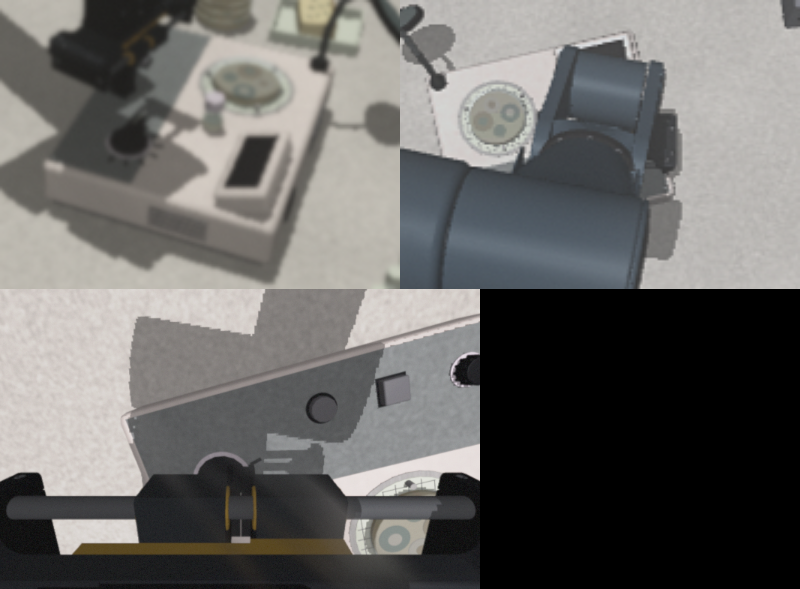

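The wrist view shows the zero, hold and small knobs at the upper right, with the knob skirt just left of the fingers. The scene view shows the fingers on the robot side of the knob, clear of it. I'll go down now.

Request:
send_rows:
  rows:
    - [0,0,0.6,0]
    - [0,0,0.5,0]
    - [0,0,0.4,0]
    - [0,0,0.2,0]
    - [0,0,0,0]

```text
time_s: 5.35
position: [0.571, 0.0188, 0.1063]
tool_rot: [0.002, -3.14, -0.0]
force: [1.1, 0.1, -0.4]
grip_width: 0.0007
```

```bash
python3 - <<'E'
from h import *
s,R=tool(); print(s["position"],s["time_s"],s["force"])
for n in ("wrist","scene"):
    im=vision.snapshot(n); cv2.imwrite(f"pics/{n}4.png",im[:,:,::-1])
a=cv2.imread("pics/scene4.png")[170:260,300:420]; c=cv2.imread("pics/wrist4.png")[100:400,160:520]
cv2.imwrite("pics/m4.png",np.hstack([cv2.resize(a,(400,300),interpolation=cv2.INTER_CUBIC),cv2.resize(c,(360,300))]))
E
```

```text
[0.57101808 0.01875503 0.10625618] 5.35 [ 1.07736524  0.13267493 -0.44305627]
```

View pics/m4.png

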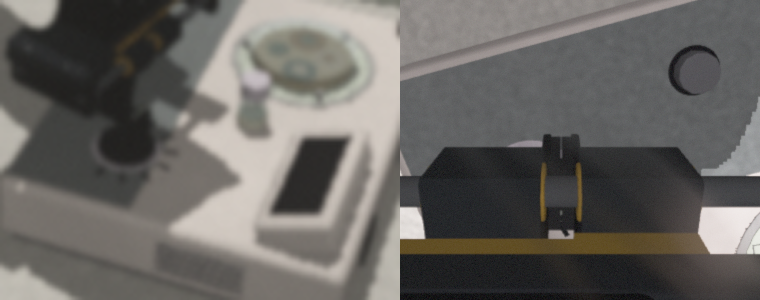

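Request:
send_rows:
  rows:
    - [-0.1,0,0,0]
    - [-0.1,0,0,0]
    - [-0.08,0,0,0]
    - [0,0,0,0]

```text
time_s: 5.85
position: [0.578, 0.0188, 0.1072]
tool_rot: [0.002, -3.14, -0.0]
force: [-2.3, -0.4, 1.5]
grip_width: 0.0007
```

Request:
send_rows:
  rows:
    - [-0.06,0,0,0]
    - [0,0,0,0]

```text
time_s: 6.05
position: [0.5785, 0.019, 0.107]
tool_rot: [0.002, -3.138, -0.001]
force: [-4.6, 1.1, 5.1]
grip_width: 0.0008
```

Request:
send_rows:
  rows:
    - [-0.04,0,0,0]
    - [0,0,0,0]

```text
time_s: 6.25
position: [0.5789, 0.0192, 0.107]
tool_rot: [0.002, -3.137, -0.001]
force: [-6.0, 0.4, 5.3]
grip_width: 0.0004
```

```bash
python3 - <<'E'
from h import *
s,R=tool(); print(s["position"],s["time_s"],s["force"],s["torque"],R.round(4).tolist())
for n in ("wrist","scene"):
    im=vision.snapshot(n); cv2.imwrite(f"pics/{n}5.png",im[:,:,::-1])
print(robot.get_state()["force"])
a=cv2.imread("pics/scene5.png")[190:240,310:380]; c=cv2.imread("pics/wrist5.png")[200:360,230:420]
cv2.imwrite("pics/m5.png",np.hstack([cv2.resize(a,(420,300),interpolation=cv2.INTER_CUBIC),cv2.resize(c,(356,300),interpolation=cv2.INTER_CUBIC)]))
E
```

```text
[0.57887322 0.01919449 0.10696871] 6.25 [-6.01578342  0.37483687  5.32683074] [ 0.12375342  1.0553433  -0.05572936] [[-1.0, -0.0012, -0.0047], [-0.0012, 1.0, 0.0008], [0.0047, 0.0008, -1.0]]
[-6.40776351  1.02398915  6.35922623]
```

View pics/m5.png

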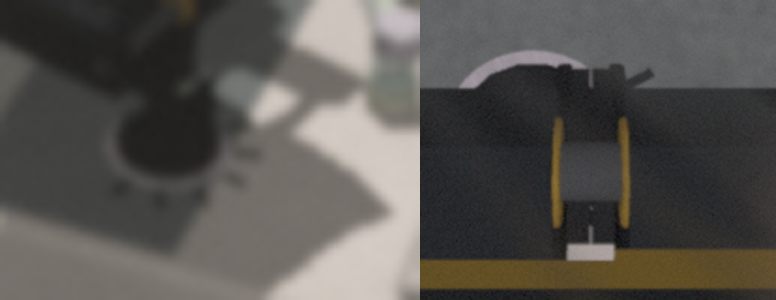

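The push meets an upward force about equal to the sideways one, so something is wedging. It may be a wider part of the finger on the bar's chamfered top edge. I'll back off, raise the tip to mid-flat and retry.

Request:
send_rows:
  rows:
    - [0.2,0,0,0]
    - [0,0,-0.2,0]
    - [0,0,0,0]

```text
time_s: 6.65
position: [0.5776, 0.0184, 0.1129]
tool_rot: [-0.002, 3.138, -0.001]
force: [0.7, 0.1, -0.2]
grip_width: 0.0008
```

Request:
send_rows:
  rows:
    - [-0.1,0,0,0]
    - [0,0,0,0]

```text
time_s: 6.85
position: [0.5782, 0.0187, 0.1121]
tool_rot: [0.002, -3.14, -0.0]
force: [-2.9, -0.4, 2.0]
grip_width: 0.0006
```

Request:
send_rows:
  rows:
    - [-0.08,0,0,0]
    - [0,0,0,0]

```text
time_s: 7.05
position: [0.5788, 0.019, 0.1118]
tool_rot: [0.002, -3.137, -0.001]
force: [-6.2, 0.5, 3.8]
grip_width: 0.0004
```

Contact is at the same x, so the face is the flat side. The problem is the lever arm: once the bar yields, it bears on the finger's inner edge, only a few mm from the axis. I'll shift the finger outwards along the nose.

Request:
send_rows:
  rows:
    - [0.2,0,0,0]
    - [0,0.4,0.12,0]
    - [0,0,0,0]

```text
time_s: 7.35
position: [0.5758, 0.0298, 0.1087]
tool_rot: [-0.003, 3.141, 0.001]
force: [-0.7, -0.9, -0.7]
grip_width: 0.0005
```

Request:
send_rows:
  rows:
    - [-0.1,0,0,0]
    - [0,0,0,0]

```text
time_s: 7.55
position: [0.5781, 0.0291, 0.1088]
tool_rot: [0.002, -3.141, -0.001]
force: [-1.7, 0.5, -0.3]
grip_width: 0.0002
```

Request:
send_rows:
  rows:
    - [-0.1,0,0,0]
    - [0,0,0,0]

```text
time_s: 7.75
position: [0.5795, 0.0293, 0.1088]
tool_rot: [0.001, -3.139, -0.002]
force: [-3.6, 2.9, 0.7]
grip_width: 0.0003
```

Request:
send_rows:
  rows:
    - [-0.077,0.05,0,0.5]
    - [-0.077,0.05,0,0.5]
    - [0,0,0,0]

```text
time_s: 8.05
position: [0.5844, 0.0312, 0.1089]
tool_rot: [0.217, 3.134, 0.0]
force: [-1.0, 1.0, 0.7]
grip_width: 0.0007
```

Request:
send_rows:
  rows:
    - [-0.077,0.05,0,0.5]
    - [0,0,0,0]

```text
time_s: 8.25
position: [0.5882, 0.0314, 0.1094]
tool_rot: [0.324, 3.121, -0.001]
force: [0.3, -0.7, -1.1]
grip_width: 0.0005
```

The force dropped, which probably means a click. I'll check with a picture.

```bash
cat > look.py <<'E'
import sys
from h import *
k=sys.argv[1]
s,R=tool(); A=np.array([.597,.002]); v=s["position"][:2]-A
print(s["position"].round(4),s["time_s"],"F",s["force"].round(1),"angx",np.degrees(np.arctan2(R[1,0],R[0,0])).round(1),"d,r mm",(R[:2,:2].T@v*1000).round(1),"j6",s["joint_pos"][5].round(2))
for n in ("wrist","scene"):
    im=vision.snapshot(n); cv2.imwrite(f"pics/{n}{k}.png",im[:,:,::-1])
a=cv2.imread(f"pics/scene{k}.png")[185:245,305:389]; c=cv2.imread(f"pics/wrist{k}.png")[100:400,140:500]
g=lambda x:(255*(x/255.)**.5).astype(np.uint8)
cv2.imwrite(f"pics/m{k}.png",g(np.hstack([cv2.resize(a,(420,300),interpolation=cv2.INTER_CUBIC),cv2.resize(c,(360,300))])))
E
python3 look.py 6
```

```text
[0.5882 0.0314 0.1094] 8.25 F [ 0.3 -0.7 -1.1] angx 168.1 d,r mm [14.6 27. ] j6 -1.5
```

View pics/m6.png

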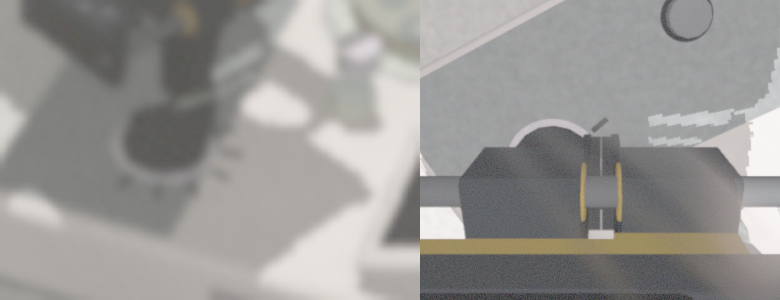

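Request:
send_rows:
  rows:
    - [-0.077,0.04,0,0.5]
    - [0,0,0,0]

```text
time_s: 8.55
position: [0.5893, 0.0323, 0.1092]
tool_rot: [0.433, 3.11, -0.0]
force: [-0.4, 0.1, 0.6]
grip_width: 0.0005
```

Request:
send_rows:
  rows:
    - [-0.077,0.04,0,0.5]
    - [0,0,0,0]

```text
time_s: 8.75
position: [0.591, 0.0328, 0.1091]
tool_rot: [0.54, 3.094, -0.0]
force: [0.1, -0.9, 0.3]
grip_width: 0.0001
```

Request:
send_rows:
  rows:
    - [-0.077,0.04,0,0.5]
    - [0,0,0,0]

```text
time_s: 8.95
position: [0.5925, 0.0332, 0.109]
tool_rot: [-0.647, -3.073, 0.0]
force: [-0.4, 0.5, 0.3]
grip_width: 0.0006
```

Request:
send_rows:
  rows:
    - [-0.077,0.04,0,0.5]
    - [0,0,0,0]

```text
time_s: 9.15
position: [0.5942, 0.0335, 0.1089]
tool_rot: [-0.753, -3.048, 0.0]
force: [-2.3, 0.3, 1.7]
grip_width: 0.0001
```

Contact came again with the finger turned about 28°, consistent with the knob on its third mark. I'll carry on.

Request:
send_rows:
  rows:
    - [-0.077,0.04,0,0.5]
    - [0,0,0,0]

```text
time_s: 9.35
position: [0.5961, 0.0337, 0.1089]
tool_rot: [-0.859, -3.019, 0.001]
force: [-3.3, 0.6, 1.9]
grip_width: 0.0002
```

Request:
send_rows:
  rows:
    - [-0.077,0.04,0,0.5]
    - [0,0,0,0]

```text
time_s: 9.55
position: [0.5987, 0.0334, 0.1089]
tool_rot: [-0.964, -2.989, 0.0]
force: [-2.2, -0.3, 1.3]
grip_width: 0.0005
```

Request:
send_rows:
  rows:
    - [-0.077,0.04,0,0.5]
    - [0,0,0,0]

```text
time_s: 9.75
position: [0.6027, 0.0326, 0.1092]
tool_rot: [1.067, 2.952, 0.001]
force: [-0.5, -1.1, -0.2]
grip_width: 0.0003
```

Request:
send_rows:
  rows:
    - [-0.077,0.04,0,0.5]
    - [0,0,0,0]

```text
time_s: 9.95
position: [0.6049, 0.0321, 0.1093]
tool_rot: [1.169, 2.913, 0.001]
force: [0.9, -0.9, -0.3]
grip_width: 0.0002
```

```bash
python3 look.py 7
```

```text
[0.6049 0.0321 0.1093] 9.95 F [ 0.9 -0.9 -0.3] angx 136.3 d,r mm [15.1 27.2] j6 -0.94
```

View pics/m7.png

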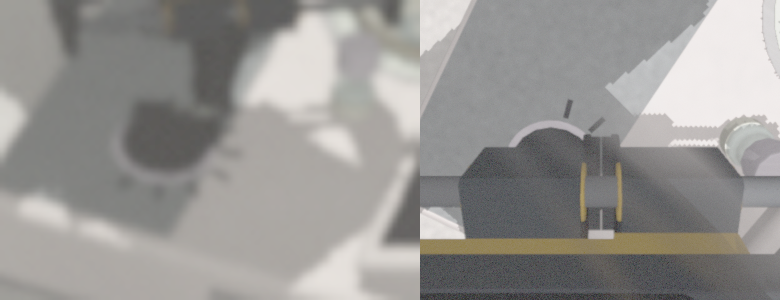

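The second click has passed, at a finger turn of about 40°. The vial stays clear on the right. I'll go on to the third.

Request:
send_rows:
  rows:
    - [-0.077,0.04,0,0.5]
    - [-0.077,0.04,0,0.5]
    - [0,0,0,0]

```text
time_s: 10.35
position: [0.6079, 0.0311, 0.109]
tool_rot: [1.372, 2.826, 0.0]
force: [0.7, 0.7, 0.1]
grip_width: 0.0007
```

Request:
send_rows:
  rows:
    - [-0.077,0.04,0,0.5]
    - [0,0,0,0]

```text
time_s: 10.55
position: [0.6094, 0.0305, 0.109]
tool_rot: [-1.469, -2.776, -0.0]
force: [-0.7, 0.8, 0.6]
grip_width: 0.0008
```

Request:
send_rows:
  rows:
    - [-0.077,0.04,0,0.5]
    - [0,0,0,0]

```text
time_s: 10.75
position: [0.611, 0.0297, 0.109]
tool_rot: [-1.565, -2.722, -0.0]
force: [-1.0, 2.2, 1.7]
grip_width: 0.0007
```

Request:
send_rows:
  rows:
    - [-0.077,0.04,0,0.5]
    - [0,0,0,0]

```text
time_s: 10.95
position: [0.6129, 0.0286, 0.109]
tool_rot: [-1.659, -2.667, -0.0]
force: [-1.2, 2.6, 1.4]
grip_width: 0.0001
```

Request:
send_rows:
  rows:
    - [-0.077,0.04,0,0.5]
    - [0,0,0,0]

```text
time_s: 11.15
position: [0.6155, 0.0265, 0.1091]
tool_rot: [1.75, 2.608, -0.0]
force: [0.2, 0.7, -0.2]
grip_width: 0.0009
```

Request:
send_rows:
  rows:
    - [-0.077,0.04,0,0.5]
    - [0,0,0,0]

```text
time_s: 11.35
position: [0.6176, 0.0246, 0.1092]
tool_rot: [1.84, 2.544, 0.0]
force: [-0.2, 0.2, 0.0]
grip_width: 0.0001
```

Third click. The next contact is expected at about 90°.

Request:
send_rows:
  rows:
    - [-0.077,0.04,0,0.5]
    - [-0.077,0.04,0,0.5]
    - [0,0,0,0]

```text
time_s: 11.65
position: [0.6203, 0.0216, 0.1091]
tool_rot: [2.013, 2.41, 0.0]
force: [-0.3, -0.8, -0.2]
grip_width: 0.0007
```

Request:
send_rows:
  rows:
    - [-0.077,0.04,0,0.5]
    - [-0.077,0.04,0,0.5]
    - [0,0,0,0]

```text
time_s: 11.95
position: [0.6222, 0.019, 0.109]
tool_rot: [-2.177, -2.264, -0.001]
force: [-0.9, 1.6, 1.6]
grip_width: 0.0006
```

Request:
send_rows:
  rows:
    - [-0.077,0.04,0,0.5]
    - [0,0,0,0]

```text
time_s: 12.15
position: [0.6233, 0.0173, 0.1091]
tool_rot: [-2.255, -2.187, -0.001]
force: [-0.5, 1.9, 1.3]
grip_width: 0.0002
```

Request:
send_rows:
  rows:
    - [-0.077,0.04,0,0.5]
    - [0,0,0,0]

```text
time_s: 12.35
position: [0.6244, 0.0149, 0.1091]
tool_rot: [2.329, 2.108, 0.0]
force: [-0.4, 1.7, 0.2]
grip_width: 0.0007
```

Request:
send_rows:
  rows:
    - [-0.04,0.02,0,0.25]
    - [0,0,0,0]

```text
time_s: 12.55
position: [0.6249, 0.0131, 0.1091]
tool_rot: [2.365, 2.066, -0.001]
force: [-1.4, -0.6, -0.0]
grip_width: 0.0003
```

That's probably the fourth click. I'll push a touch more, still well short of the fifth, then back off, rise and look.

Request:
send_rows:
  rows:
    - [-0.04,0.02,0,0.25]
    - [0,0,0,0]
    - [0.2,0,0,0]
    - [0.3,0,0,0]
    - [0,0,-1,0]

```text
time_s: 13.05
position: [0.6247, 0.0265, 0.1311]
tool_rot: [-2.399, -2.019, 0.008]
force: [-0.0, -0.8, -0.2]
grip_width: 0.0005
```

Request:
send_rows:
  rows:
    - [-0.5,-0.8,-1,0]
    - [-1,-0.8,-1,0]
    - [-1,0,-1,0]
    - [-1,0,0,0]
    - [0,0,0,0]

```text
time_s: 13.55
position: [0.5732, -0.0564, 0.2104]
tool_rot: [2.404, 2.017, 0.001]
force: [-0.7, 0.4, -0.3]
grip_width: 0.0002
```

```bash
python3 look.py 8; python3 - <<'E'
from h import *
q=np.load("q.npy"); s,R=tool()
print(proj("wrist",w(q,(-58,-95,76))),proj("wrist",w(q,(-100,3,81))))
E
```

```text
[ 0.5732 -0.0564  0.2104] 13.55 F [-0.7  0.4 -0.3] angx 80.0 d,r mm [-61.6 -13.3] j6 -0.12
[[338.68650156 122.46995033]] [[229.80067539  22.04935121]]
```

View pics/wrist8.png

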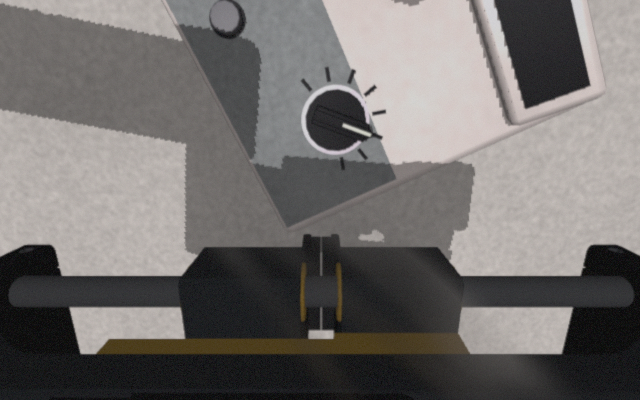

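The marks run 1 (306,85), 2 (328,74), 3 (351,76), 4 (371,90), 5 (379,112), 6 (376,135), 7 (362,154), 8 (342,164). The white line ends at about (372,134), which looks like mark 6. I'll confirm the angle numerically and plan the key press.

```bash
python3 - <<'E'
from h import *
q=np.load("q.npy"); s,R=tool(); p=vision.camera_params("wrist")
im=cv2.imread("pics/wrist8.png"); hue=cv2.cvtColor(im,cv2.COLOR_BGR2GRAY)
cv2.imwrite("pics/w8c.png",cv2.resize(im[0:180,200:400],None,fx=3.3,fy=3.3,interpolation=cv2.INTER_CUBIC))
a=ray("w",(343,123),.1,p); b=ray("w",(369,134),.1,p); d=b-a
print("pointer, counter frame deg",np.degrees(np.arctan2(d[1],d[0])-q[2]))
m=hue.copy(); m[:100]=0;m[145:]=0;m[:,:340]=0;m[:,372:]=0
print("zero",ray("w",(229,18),.081,p))
E
```

```text
pointer, counter frame deg -47.445706937030806
zero [0.53155878 0.08887494 0.081     ]
```

View pics/w8c.png

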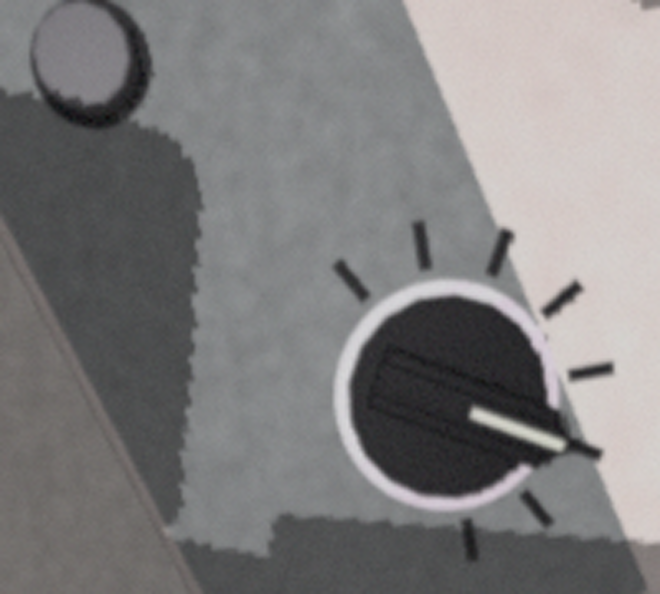

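It reads −47° in the counter's frame against −45° for the sixth mark, so the knob is on mark 6. Next I'll go above the zero key.

Request:
send_rows:
  rows:
    - [0.9,-0.5,0,0]
    - [0.9,-0.5,0,0]
    - [0.9,-0.5,0,0]
    - [0.9,-0.5,0.4,0]
    - [0.9,-0.33,0.6,0]

```text
time_s: 14.15
position: [0.5341, 0.0691, 0.1839]
tool_rot: [-2.403, -2.023, -0.001]
force: [-0.2, -1.4, 0.1]
grip_width: 0.0002
```

Request:
send_rows:
  rows:
    - [0.88,-0.33,0.6,0]
    - [0,0,0.6,0]
    - [0,0,0.6,0]
    - [0,0,0.4,0]
    - [0,0,0,0]

```text
time_s: 14.65
position: [0.5291, 0.0906, 0.1273]
tool_rot: [-2.402, -2.021, 0.005]
force: [0.6, -1.2, 0.8]
grip_width: 0.0005
```

```bash
python3 look.py 9; python3 -c "
from h import *
print(shift([.531,.088,.108]))"
```

```text
[0.5291 0.0906 0.1273] 14.65 F [ 0.6 -1.2  0.8] angx 80.1 d,r mm [ 75.7 -82.1] j6 0.13
[-0.07766358  0.03649016  0.83553518]
```

View pics/m9.png

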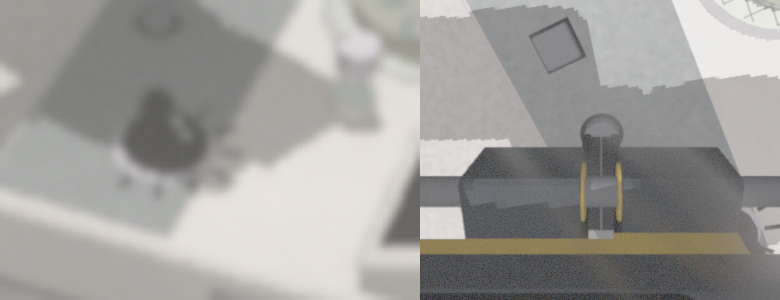

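The zero key is at (602,130) in the right panel, straight ahead of the fingertips. The hold key is well off at (557,45). I'll go down in small steps, watching the force.

Request:
send_rows:
  rows:
    - [-0.08,0.04,0.4,0]
    - [0,0,0.3,0]
    - [0,0,0,0]

```text
time_s: 15.05
position: [0.5304, 0.0873, 0.1106]
tool_rot: [-2.405, -2.019, 0.002]
force: [-0.4, 0.4, -0.2]
grip_width: 0.0005
```

```bash
python3 look.py 10; python3 -c "
from h import *
s,R=tool(); t=s['position']+R[:,2]*.022; print(t,proj('wrist',[t,[.5315,.0862,.081],[.531,.088,.081]]),proj('scene',[t,[.531,.088,.081]]))"
```

```text
[0.5304 0.0873 0.1106] 15.05 F [-0.4  0.4 -0.2] angx 80.0 d,r mm [ 72.5 -80.4] j6 0.13
[0.53092498 0.08737193 0.08932547] [[319.01817823 252.73838539]
 [320.50212195 247.92368014]
 [319.04330175 245.1044791 ]] [[335.98313305 184.67586039]
 [336.01843591 186.91267062]]
```

View pics/wrist10.png

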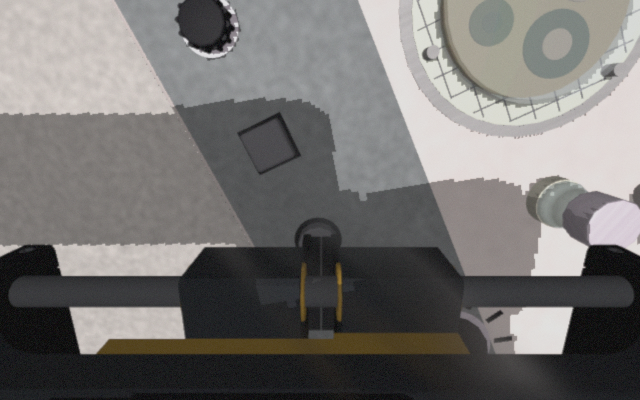

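The key ring, centred at about (318,242), surrounds the fingertips. Pressing now.

Request:
send_rows:
  rows:
    - [0,0,0.2,0]
    - [0,0,0.12,0]
    - [0,0,0,0]

```text
time_s: 15.45
position: [0.5311, 0.0875, 0.1033]
tool_rot: [-2.405, -2.021, 0.0]
force: [-0.3, -0.9, 0.8]
grip_width: 0.0005
```

Request:
send_rows:
  rows:
    - [0,0,0.08,0]
    - [0,0,0.08,0]
    - [0,0,0,0]

```text
time_s: 15.75
position: [0.5312, 0.0875, 0.0997]
tool_rot: [2.405, 2.021, 0.0]
force: [-0.3, -0.1, 4.2]
grip_width: 0.0003
```

Request:
send_rows:
  rows:
    - [0,0,0.06,0]
    - [0,0,0,0]

```text
time_s: 15.95
position: [0.5312, 0.0875, 0.0993]
tool_rot: [2.405, 2.021, 0.0]
force: [-1.5, -0.2, 9.7]
grip_width: 0.0008
```

The force is 9.7 N with no further travel, so the key is at the bottom of its stroke. Releasing and rising.

Request:
send_rows:
  rows:
    - [0,0,0,0]
    - [0,0,-0.3,0]
    - [0,0,-0.5,0]
    - [0,0,-0.8,0]
    - [0,0,-1,0]

```text
time_s: 16.45
position: [0.5303, 0.0876, 0.1633]
tool_rot: [-2.404, -2.02, 0.003]
force: [0.6, -0.7, 0.0]
grip_width: 0.0003
```

Request:
send_rows:
  rows:
    - [-0.8,0,-1,0]
    - [-1,0,-1,0]
    - [-1,0,-0.5,0]
    - [-1,0,0,0]
    - [-1,0,0,0]

```text
time_s: 16.95
position: [0.5104, -0.0315, 0.2268]
tool_rot: [2.404, 2.02, 0.002]
force: [0.2, -0.6, 0.0]
grip_width: 0.0003
```

Request:
send_rows:
  rows:
    - [-1,0,0,0]
    - [-0.5,0,0,0]
    - [0,0,0,0]

```text
time_s: 17.25
position: [0.5039, -0.0688, 0.2258]
tool_rot: [2.408, 2.017, 0.0]
force: [-0.3, 1.2, 0.5]
grip_width: 0.0007
```

```bash
python3 look.py 11
```

```text
[ 0.5039 -0.0688  0.2258] 17.25 F [-0.3  1.2  0.5] angx 79.9 d,r mm [-86.  -79.3] j6 -0.18
```

View pics/wrist11.png

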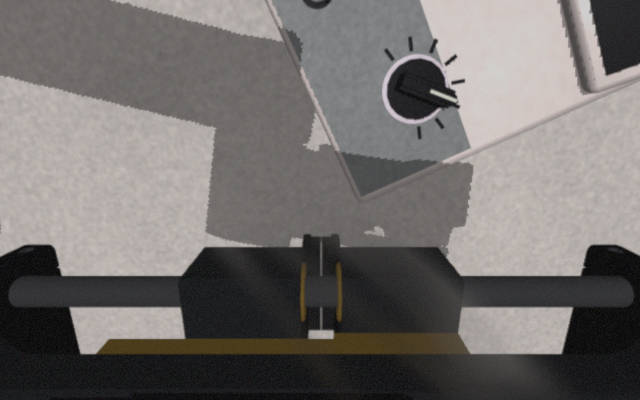

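View pics/scene11.png

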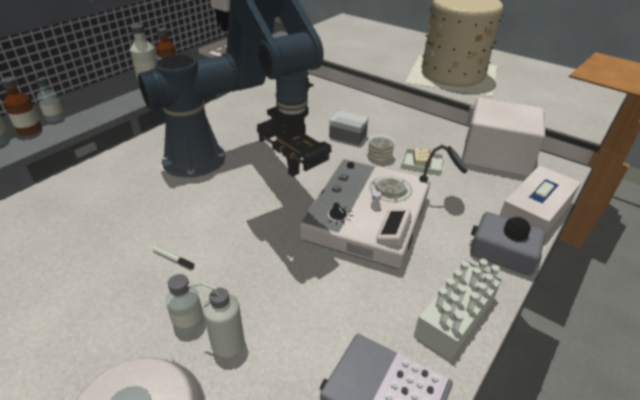

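The pointer at (458,105) is on the sixth mark: two marks remain after it, at (440,124) and (419,132), and five come before it. The scene is otherwise unchanged and the arm is clear, so I'm handing in.

```bash
python3 -c "
from station import robot
print(robot.get_state()['time_s']); print(robot.job_done())"
```

```text
17.35
the job is handed in; nothing more can be done
None
```

The knob is on its sixth mark and the zero key has been pressed and released. I handed the job in at 17.35 s; no verdict is reported.

- **Knob:** it started on the second mark. I pushed it on by four clicks with the closed fingertips against one flat side of the bar. The last wrist picture shows it on the sixth mark. Before the key press I measured it at −47° in the counter's frame, against −45° for that mark.
- **Zero key:** I pressed until it stopped moving. The force was 9.7 N, and the key needs 4 N to go right down. I took the key to be up again because the force was back to about zero after lifting; I had no direct reading of its position. The fingers stayed well clear of the square hold key.
- **Everything else:** in the last scene picture the dish, vial and bench items look unmoved and the arm is clear. I judged this by eye and did not measure it.
- **What went wrong on the way:** my first two pushes, of about 6 N, did not turn the knob because the finger was bearing too close to the axis. Moving about 10 mm further out along the nose fixed it. The force drop at the fourth click was unclear, so I confirmed that click by picture.

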